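# Set the back stop of the bench shear

### The arm

A 6-joint arm with a two-finger parallel gripper is mounted at the origin on the work surface. World frame = base frame: x ahead of the robot, y to its left, z up, the work surface at z = 0. Lengths are in m, angles in degrees, forces in N, time in s.
With the tool pointing down it reaches from about 0.4 to 0.825 m from the base axis. Payload 7 kg.
Tool frame: the origin (TCP) lies on the centre line of the jaws, within the pads' length; the fingertips stand 17 mm ahead of it and the grasp point (between the pads) lies 2 mm behind it; z points along the fingers, y is the direction in which the jaws open and shut (so a half turn about z gives the same grasp; the last joint's range is limited). The gripper opens to 88 mm and grips with 3 to 60 N. Pads are 19 mm wide; open, the fingers measure 130 mm over their backs; the gripper's body (78 mm by 193 mm) begins 47 mm behind the grasp point.
Start: joints at [-52.248, 20.546, 0.682, 0, -70.136, -16.507], TCP at [0.245, -0.629, 0.211] pointing down, gripper open.
Joint ranges: [-176.03, 176.03], [-82.01, 121.73], [-58.28, 71.71], [-173.87, 95.51], [-174.79, -0.11], [-173.66, 173.66]. Speed limits (degrees/s): [136.94, 136.94, 172.46, 180, 180, 180].

### API

Orientations are given as [roll, pitch, yaw] about the fixed x, y, z axes, in that order (R = Rz(yaw) Ry(pitch) Rx(roll)).
In Python, from plant import telemetry, vision, close_job, recognise, silhouettes, place_of gives the robot as it stands.
- The arm moves only by the shell command python3 -m handwheel 'ROWS'. ROWS is JSON, a list that holds one entry, the list of rows, each a list of 5 numbers: the shift along the tool's x, y, z in m, then the turn about the tool's z in rad, then the closure, from 0 (fully open) to 1 (shut). In form: [[[tx, ty, tz, yaw, gripper], ...]]. A call has 1 to 20 rows; each row shifts and turns the commanded pose from where the row before left it, along the tool's axes as they then stand; what a row does not reach is not made up. A row lasts 1/12 s, in which the tool goes at most 41.7 mm and 7.16 degrees, less where a joint would pass 70% of its speed; a pose out of reach is approached as far as the arm can. A call with a gripper value outside its range is refused whole. The fingers move at their own pace and stop on an object; the grip force is fixed at half the most. Time passes only in rows, so rows that do not move let the fingers close. It gives the time, the measured TCP pose, the force and the opening at its end, in the units of the state.
- telemetry.get_obs(): the state, without advancing time (a new reading comes with each control period).
- vision.snapshot(name): name is "scene" or "side" or "wrist"; returns a dict with "color" (420x560x3 uint8, red, green, blue), "mtx" (3x3 intrinsics, pixels), "cam_to_world" (4x4, takes a point from camera to world coordinates); the wrist camera has in their place "tool_from_camera" (4x4, takes a point from camera to tool coordinates, whose origin is the TCP and whose axes are the flange's). Camera axes: x right, y down, z forward; pixel columns grow to the right and rows downward; lengths in m; the calibration is good to about 2 mm. A picture is of the moment at which its call begins: read the wrist's pose just before it. There is no depth.
- close_job(): hands the job in, once; it reports no verdict.
Trained networks look in a picture, given as the dict that the camera call returned (one of the last four; its "shot" number tells which), for a name from the list of things; names that differ only in an ending like _2 or _b are one class to them, and where a whole thing is asked for, a point or a joint stands for the part that bears it (a point fixed in the world has none). Each returns a list of dicts, best first, with "conf" (0 to 1); they miss things now and then, are a little off and sometimes report something else, mostly with a low value. They report only what shows in the picture. A call takes as long as a camera call.
- recognise(name, picture): "xy" ([column, row] in pixels, amid what is visible of it).
- silhouettes(name, picture): "region" (420x560 bool, what is visible of it) and "xy" ([column, row] in pixels, amid what is visible of it).
- place_of(name, picture): "xy" ([column, row] in pixels: a listed point, or the origin of a listed thing).
The state is a dict: "clock": time; "joint_pos": joint angles; "qvel": joint speeds; "tau": joint torques, N m; "tool_pos": TCP position; "orientation": TCP orientation; "force": force on the tool from outside, world axes, zero at the start; "moment": the same for the moment, N m; "opening": finger opening in m.
Only numpy, scipy, OpenCV 4.12 (cv2) and the standard library are available. Lean on these libraries where they do the work, as an engineer would, in place of code of your own. Each camera call takes 0.05 s, during which the arm holds its last target.

### The job

Set the bench shear for the next strip of brass: with a fingertip laid on the knurled brass wheel, roll it, in several strokes if need be, until the gap between stop and blade has closed so far that the stop's black pointer is level with the white line on the red gauge marker. Move the stop only by its wheel, do not push the stop or the marker, pick nothing up and leave the things lying about where they are; then take the finger away.

Things in the scene. Friction and masses are not known exactly. Their poses are not given: they have to be found in the camera images.
- shear: dark green bench guillotine shear, bolted down, turned by up to 0.3 rad; base 250 x 340 x 18 mm. Origin at bench level amid it; own z up, own x along the blade (away from the robot), own y square to the blade, from feed side to back-stop side. All offsets here are in these axes
- blade_edge (a point): middle of the lower blade's cutting edge, at (0, -70, 56) mm. On its -y side lie the feed table, the blade columns (x = +-112, y = -87 mm, up to 168 mm high) and the raised lever (up to 255 mm high); on its +y side the back stop, the green bracket it slides in, and the wheel
- wheel_axle (a point): centre of the knurled wheel, fixed to the shear, at (-96, 65, 78) mm; its axes are the shear's. The axle lies level, along x, so the wheel's top is 102 mm above the bench. Nothing near is higher: the bracket beside it, 22 mm from the wheel's inner face, is 84 mm high (93 mm from 57 mm on)
- wheel: knurled brass thumb wheel, 48 mm diameter, 18 mm wide; origin at its centre; its axes turn with it. By pinion and rack it moves the stop 12 mm per radian. To close the gap its top must roll to the shear's +y (away from the blade): 0.5 mm of gap per mm of rim travel. About 2 N at the rim turns it; it neither springs back nor coasts; the knurling grips a fingertip pressed on with 5 N or so
- stop: back stop: steel bar 150 x 14 mm parallel to the blade, with two guide rods and a rack running back through the bracket. Origin on the plane of its face, at bench level, at x = 0. It slides along the shear's y only; the gap is from its face to the cutting edge, 40 to 55 mm at the start
- stop_pointer (a point): tip of the stop's black pointer (needle 2.4 mm wide over the aluminium scale, which has a tick every 5 mm), at x = 103 mm, z = 73 mm, on the plane of the stop's face; moves with the stop
- marker_line (a point): inner end of the white line, 4 mm wide along y, across the top of the red gauge marker (18 x 16 x 12 mm, clipped to the scale's outer edge), at x = 104 mm, z = 74 mm; its axes are the shear's. Level means: pointer tip and this point have the same y in the shear's axes. At the start the pointer is 14 to 39 mm on the +y side
- ring: brass ring, 24 mm across, 6 mm high, lying on the shear's base plate; origin under its centre. Leave it
- offcut: brass strip 60 x 18 x 4 mm on the feed table; origin under its centre. Leave it
- pliers: pliers with blue handles, about 125 mm long, 13 mm high, lying on the bench; origin under the rivet. Leave them
- file: flat file with a round wooden handle 18 mm thick, 220 mm long in all; origin at bench level. Leave it
- hammer: hammer lying on the bench; origin at bench level. Leave it
- jar: amber glass jar with a steel lid, 52 mm diameter, 55 mm high; origin under its centre. Leave it
- ring_clamp: wooden ring clamp with a brass band, 140 x 26 x 20 mm, lying on the bench; origin under its middle. Leave it

How it is judged (in metres and radians):
On the way, in this order (a step that is already met when the one before it is completed fails the run):
1. a fingertip bears on the knurled wheel while the pointer is still short of the marker (contact force between the fingers and wheel above 0.5 N and y of stop_pointer in the frame of marker_line above 0.004 m), for 0.1 s.
2. the pointer comes level with the marker's white line (y of stop_pointer in the frame of marker_line between -0.002 and 0.002 m), for 0.2 s.
At the end, for the whole second after the job is handed in: The pointer's tip stands within 2 mm of the middle of the marker's white line (half the line's width), the stop is still, the marker is where it was (within 2 mm) and each loose thing is within 15 mm of its first place (all of step 2 and linear speed of stop below 0.002 m/s and distance of marker_line from where it was at the start of the episode below 0.002 m and distance of each of ring, offcut, pliers, file, hammer, ring_clamp, jar from where it was at the start of the episode below 0.015 m); the robot touches nothing.
It fails at once if the robot pushes the stop itself instead of its wheel (over 2 N) (contact force between any of the fingers, the arm and stop above 2 N).
It fails at once if the gauge marker is shifted by more than 2 mm (distance of marker_line from where it was at the start of the episode above 0.002 m).
It fails at once if a thing lying about is moved, lifted or carried off by more than 15 mm (distance of any of ring, offcut, pliers, file, hammer, ring_clamp, jar from where it was at the start of the episode above 0.015 m).
It also fails if it takes over 51 s, if anything falls off the work surface, if the arm or the gripper's body presses on something with over 40 N, if the wrist force passes 120 N, or if a joint passes its speed limit or range.

## Working session

There is one attempt and no reset: what is moved stays moved. The work goes in short steps, Python scripts to look and compute and a shell command to move; the robot and the scene stay as the last step left them, time stands still between calls to the robot, and variables do not carry over. Pictures are saved under pics/ and viewed, and the job is handed in when it is done.

```bash
ls; mkdir -p pics; cat > h.py <<'E'
import numpy as np, cv2
from plant import telemetry, vision, recognise, silhouettes, place_of
def save(p,n): cv2.imwrite('pics/'+n+'.png',cv2.cvtColor(p['color'],cv2.COLOR_RGB2BGR))
def ray(p,xy):
    K=np.array(p['mtx']);T=np.array(p['cam_to_world'])
    d=T[:3,:3]@np.linalg.solve(K,[xy[0],xy[1],1]);return T[:3,3],d
def atz(p,xy,z):
    o,d=ray(p,xy);return o+d*(z-o[2])/d[2]
def proj(p,X):
    K=np.array(p['mtx']);T=np.linalg.inv(np.array(p['cam_to_world']))
    c=T[:3,:3]@X+T[:3,3];u=K@c;return u[:2]/u[2]
E
python3 - <<'E'
from h import *
o=telemetry.get_obs();print(o)
Z={'wheel_axle':.078,'blade_edge':.056,'stop_pointer':.073,'marker_line':.074,'shear':0,'wheel':.078,'stop':0}
for c in ['scene','side']:
    p=vision.snapshot(c);save(p,c+'0');print(c,np.round(p['cam_to_world'],3).tolist())
    for n in Z:
        for r in place_of(n,p)[:2]: print(n,np.round(r['xy'],1),round(r['conf'],2),np.round(atz(p,r['xy'],Z[n]),4))
E
```

```text
pics
{'clock': 0.0, 'joint_pos': array([-5.22469931e+01,  2.05905849e+01,  6.33712941e-01, -2.09836351e-02,
       -7.01355648e+01, -1.65056361e+01]), 'qvel': array([ 0.05533514,  0.01160102,  0.08740414,  0.03168064, -0.03021579,
        0.04773141]), 'tau': array([-3.02228966e-05, -5.82711232e+01,  2.93046767e+01,  6.99704379e+00,
        6.85980282e-03, -1.22556180e-04]), 'tool_pos': array([ 0.24439319, -0.62864901,  0.21052913]), 'orientation': array([ 1.79905768e+02, -7.35172765e-03, -1.58759769e+02]), 'force': array([-0.33232511,  0.4254494 ,  0.70983054]), 'moment': array([0.04147003, 0.00512873, 0.03492772]), 'opening': 0.08743638037731656}
scene [[0.831, 0.482, -0.279, 0.797], [0.556, -0.707, 0.436, -0.524], [0.013, -0.518, -0.856, 1.05], [0.0, 0.0, 0.0, 1.0]]
wheel_axle [329.9 173.2] 0.82 [0.5189 0.1166 0.078 ]
blade_edge [334.1 235.4] 0.91 [ 0.6134 -0.0172  0.056 ]
shear [347.  221.8] 0.88 [0.6102 0.0632 0.    ]
wheel [327.8 167.7] 0.67 [0.5058 0.1281 0.078 ]
side [[-0.979, -0.162, 0.125, 0.353], [-0.204, 0.73, -0.653, 0.663], [0.015, -0.664, -0.747, 0.855], [0.0, 0.0, 0.0, 1.0]]
wheel_axle [258.8 249.8] 0.65 [0.5111 0.1194 0.078 ]
blade_edge [233.7 212.3] 0.87 [ 0.6142 -0.0052  0.056 ]
stop_pointer [194.3 212.8] 0.97 [0.7119 0.0338 0.073 ]
marker_line [195.9 206. ] 0.55 [0.7158 0.01   0.074 ]
wheel [259.  247.5] 0.69 [0.5123 0.1124 0.078 ]
stop [232.8 235.6] 0.95 [0.6102 0.0327 0.    ]
```

View pics/scene0.png

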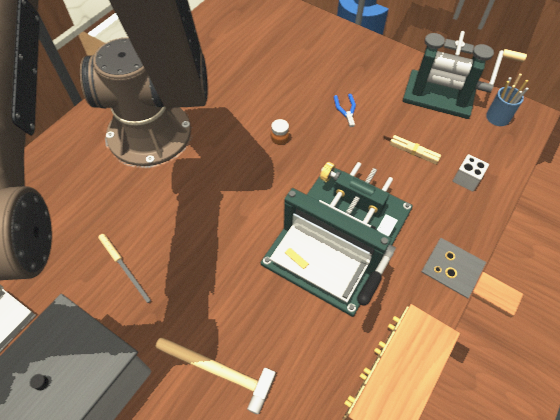

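View pics/side0.png

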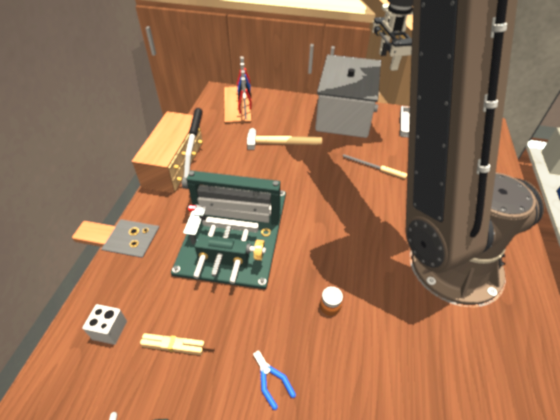

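The scene view shows the shear amid (340,240) with its wheel at (328,172). In the side view the wheel is at (258,249) and the red marker near (195,208). I'll zoom in to fit the yaw.

```bash
python3 - <<'E'
import cv2
a=cv2.imread('pics/scene0.png')[155:315,255:415];b=cv2.imread('pics/side0.png')[165:290,165:295]
cv2.imwrite('pics/sc_z.png',cv2.resize(a,(600,600),interpolation=cv2.INTER_CUBIC))
cv2.imwrite('pics/si_z.png',cv2.resize(b,None,fx=4.5,fy=4.5,interpolation=cv2.INTER_CUBIC))
E
```

```text
(no output)
```

View pics/sc_z.png

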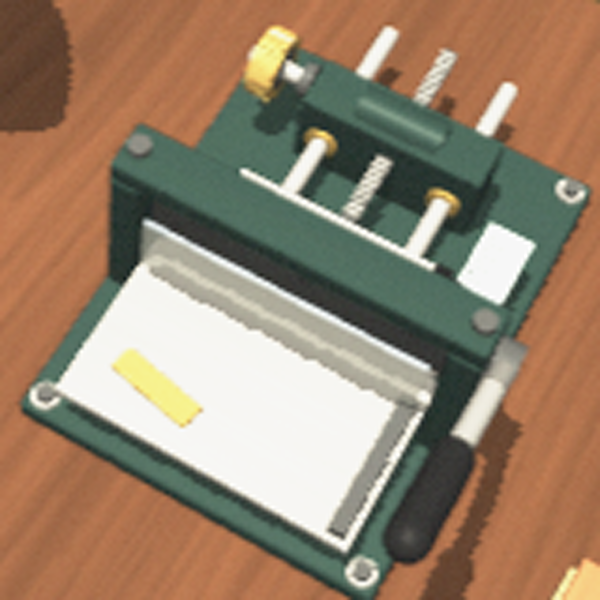

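View pics/si_z.png

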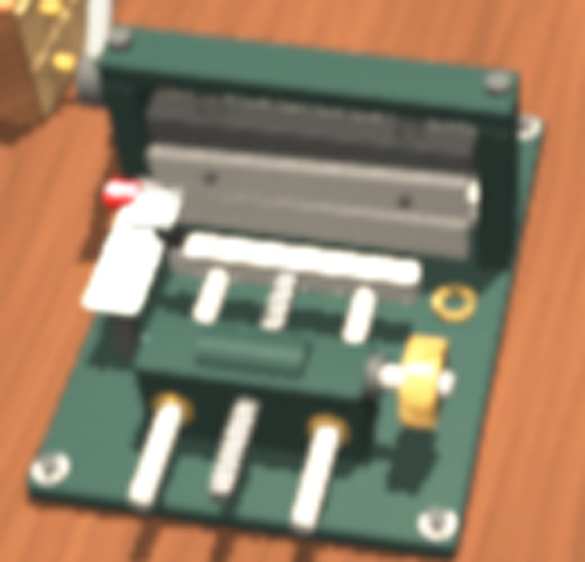

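```bash
python3 - <<'E'
from h import *
from scipy.optimize import least_squares
S=vision.snapshot('scene');D=vision.snapshot('side')
obs=[(S,(267,260.3),'s',-1,-1),(S,(351.5,307),'s',1,-1),(S,(407.3,205.7),'s',1,1),(D,(176.1,269),'s',1,1),(D,(262.3,281.2),'s',-1,1),
(D,(282,193),'s',-1,-1),
(S,(329,172.2),(-.096,.065,.078)),(D,(259,249.5),(-.096,.065,.078)),(S,(334.1,235.4),(0,-.07,.056)),(D,(233.7,212.3),(0,-.07,.056))]
def f(v,full=False):
    x,y,t,a,b=v[:5];c,s=np.cos(t),np.sin(t);r=[]
    for i,o in enumerate(obs):
        q=np.array((o[3]*a,o[4]*b,.02) if o[2]=='s' else o[2])
        X=np.array([x+c*q[0]-s*q[1],y+s*q[0]+c*q[1],q[2]])
        r.append(proj(o[0],X)-o[1])
        r[-1]=r[-1]-(v[5:7] if o[0] is D else v[7:9])
    if full:return np.array(r)
    return np.r_[np.ravel(r),np.array(v[5:])*.5]
s=least_squares(f,[.61,.06,.05,.11,.155,0,0,0,0],loss='soft_l1');v=s.x
print(v,np.degrees(v[2]));print(np.round(f(v,1),1))
x,y,t=v[:3];R=np.array([[np.cos(t),-np.sin(t)],[np.sin(t),np.cos(t)]])
print('axle',R@[-.096,.065]+v[:2])
for n,z in [('stop_pointer',.073),('marker_line',.074)]:
    for r in place_of(n,D)[:1]: print(n,r['conf'],R.T@(atz(D,np.array(r['xy'])+v[5:7],z)[:2]-v[:2]))
E
```

```text
[ 0.61319263  0.0200423   0.04284114  0.11194843  0.15749018 -0.3308786
 -0.8506089  -0.43746982  0.18628649] 2.454616780510498
[[  1.   -1.6]
 [  0.4  -0.6]
 [  1.2  -0.8]
 [ -1.1   0.5]
 [ -1.2   1.2]
 [ -0.5   0.7]
 [ -7.7   9.8]
 [  2.5 -11.1]
 [ -5.7  10.7]
 [  4.1 -10.7]]
axle [0.51449689 0.08087117]
stop_pointer 0.63 [0.09541664 0.0100858 ]
marker_line 0.46 [ 0.10136016 -0.01887461]
```

```bash
python3 - <<'E'
from h import *
S=vision.snapshot('scene');D=vision.snapshot('side')
print(S['mtx'],D['mtx'])
def tri(a,b):
    o1,d1=ray(S,a);o2,d2=ray(D,b);A=np.c_[d1,-d2];t=np.linalg.lstsq(A,o2-o1,rcond=None)[0]
    p,q=o1+d1*t[0],o2+d2*t[1];return np.round((p+q)/2,4),np.linalg.norm(p-q)
print('scr++',tri((407.3,205.7),(176.1,269)))
print('scr--',tri((267,260.3),(282,193)))
print('axle',tri((329,172.2),(259,249.5)))
print('blade',tri((334.1,235.4),(233.7,212.3)))
for n,xy in [('--',(267,260.3)),('+-',(351.5,307)),('++',(407.3,205.7))]: print(n,atz(S,xy,.02))
for n,xy in [('++',(176.1,269)),('-+',(262.3,281.2))]: print(n,atz(D,xy,.02))
E
```

```text
[[475.52337246   0.         284.98258233]
 [  0.         475.52337246 206.66867463]
 [  0.           0.           1.        ]] [[385.15214977   0.         281.18802586]
 [  0.         385.15214977 212.00617687]
 [  0.           0.           1.        ]]
scr++ (array([0.7165, 0.1811, 0.0171]), np.float64(0.0016324023226222694))
scr-- (array([ 0.5071, -0.1449,  0.0167]), np.float64(0.0023091724279785033))
axle (array([0.5131, 0.1182, 0.0766]), np.float64(0.004220869287980288))
blade (array([ 0.6144, -0.0124,  0.0484]), np.float64(0.005105280681708255))
-- [ 0.50909122 -0.1457487   0.02      ]
+- [ 0.7322219  -0.13327625  0.02      ]
++ [0.71742869 0.17948671 0.02      ]
++ [0.71440859 0.18251578 0.02      ]
-+ [0.49104246 0.17072527 0.02      ]
```

The base is evidently offset from the shear origin along y: the network origin, axle and blade all agree on y of about 0.055. I'll refit with that offset free.

```bash
python3 - <<'E'
from h import *
from scipy.optimize import least_squares
S=vision.snapshot('scene');D=vision.snapshot('side')
obs=[(S,(267,260.3),'s',-1,-1),(S,(351.5,307),'s',1,-1),(S,(407.3,205.7),'s',1,1),(D,(176.1,269),'s',1,1),(D,(262.3,281.2),'s',-1,1),
(D,(282,193),'s',-1,-1),
(S,(329,172.2),(-.096,.065,.078)),(D,(259,249.5),(-.096,.065,.078)),(S,(334.1,235.4),(0,-.07,.056)),(D,(233.7,212.3),(0,-.07,.056))]
def f(v,full=False):
    x,y,t,a,b=v[:5];c,s=np.cos(t),np.sin(t);r=[]
    for i,o in enumerate(obs):
        q=np.array((o[3]*a,o[4]*b+v[5],.018) if o[2]=='s' else o[2])
        X=np.array([x+c*q[0]-s*q[1],y+s*q[0]+c*q[1],q[2]])
        r.append(proj(o[0],X)-o[1])
        r[-1]=r[-1]-(v[6:8] if o[0] is D else v[8:])
    if full:return np.array(r)
    return np.r_[np.ravel(r),np.array(v[6:])*.5]
s=least_squares(f,[.61,.06,.05,.11,.155,-.035,0,0,0,0],loss='soft_l1');v=s.x
print(v,np.degrees(v[2]));print(np.round(f(v,1),1))
x,y,t=v[:3];R=np.array([[np.cos(t),-np.sin(t)],[np.sin(t),np.cos(t)]])
print('axle',R@[-.096,.065]+v[:2])
for n,z in [('stop_pointer',.073),('marker_line',.074)]:
    for r in place_of(n,D)[:1]: print(n,r['xy'],r['conf'],R.T@(atz(D,np.array(r['xy'])+v[6:8],z)[:2]-v[:2]))
E
```

```text
[ 0.61019179  0.05699901  0.04908207  0.11230927  0.15682011 -0.03896793
 -0.09692656 -0.46731757 -0.19954891 -0.39254282] 2.812195383329226
[[ 0.1 -0.1]
 [ 0.   0.5]
 [-0.2  0.4]
 [-0.2  0. ]
 [-0.2  0.3]
 [-0.5  0.4]
 [-1.4 -0.2]
 [ 0.1  0.1]
 [ 1.2 -0.9]
 [ 1.1 -1.5]]
axle [0.51111835 0.11721075]
stop_pointer [195.4, 214.6] 0.68 [ 0.09630355 -0.02404589]
```

Fit residuals are about 1 px. The axle is at (0.511, 0.117), yaw is 2.8°, and the pointer is roughly 24 mm short. My plan is to close the fingers, align tool y with shear y (turn +0.322 rad), raise to clear the lever, then go over the wheel.

```bash
python3 -m handwheel '[[[0,0,-0.037,0.107,1],[0,0,-0.037,0.107,1],[0,0,-0.037,0.107,1],[0,0,0,0,1],[0,0,0,0,1]]]'
python3 -m handwheel '[[[-0.015,0.036,0,0,1],[-0.015,0.036,0,0,1],[-0.015,0.036,0,0,1],[-0.015,0.036,0,0,1],[-0.015,0.036,0,0,1],[-0.015,0.036,0,0,1],[-0.015,0.036,0,0,1],[-0.015,0.036,0,0,1],[-0.015,0.036,0,0,1],[-0.015,0.036,0,0,1],[-0.015,0.036,0,0,1],[-0.015,0.036,0,0,1],[-0.015,0.036,0,0,1],[-0.015,0.036,0,0,1],[-0.015,0.036,0,0,1],[-0.015,0.036,0,0,1],[-0.015,0.036,0,0,1],[-0.015,0.036,0,0,1],[-0.015,0.036,0,0,1],[0,0,0,0,1]]]'
```

```text
clock: 1.72
tool_pos: [0.2451, -0.6301, 0.3258]
orientation: [-179.7, 0.2, -177.2]
force: [0.3, 0.4, -2.7]
opening: 0.0599
clock: 3.38
tool_pos: [0.4963, 0.073, 0.3205]
orientation: [-180.0, -0.1, -176.9]
force: [-1.0, -1.4, -0.4]
opening: 0.0006
```

```bash
python3 -m handwheel '[[[-0.017,0.028,0.03,0,1],[0,0,0.03,0,1],[0,0,0.03,0,1],[0,0,0,0,1]]]'
python3 - <<'E'
from h import *
from scipy.spatial.transform import Rotation as Ro
o=telemetry.get_obs();W=vision.snapshot('wrist');save(W,'w1')
T=np.eye(4);T[:3,:3]=Ro.from_euler('xyz',o['orientation'],degrees=True).as_matrix();T[:3,3]=o['tool_pos']
W['cam_to_world']=T@np.array(W['tool_from_camera']);print(o['tool_pos'],o['force'])
for n,z in [('wheel_axle',.078),('stop_pointer',.073),('marker_line',.074),('wheel',.078)]:
    for r in place_of(n,W)[:2]: print(n,r['xy'],r['conf'],atz(W,r['xy'],z))
S=vision.snapshot('scene');D=vision.snapshot('side');save(S,'s1')
cv2.imwrite('pics/d1.png',cv2.resize(cv2.cvtColor(D['color'][120:300,140:320],cv2.COLOR_RGB2BGR),(600,600),interpolation=cv2.INTER_CUBIC))
E
```

```text
clock: 3.72
tool_pos: [0.506, 0.0944, 0.2276]
orientation: [-179.8, -0.6, -177.1]
force: [-1.3, -0.0, -1.3]
opening: 0.0003
[0.50595372 0.09439116 0.22757524] [-1.27654789 -0.03799299 -1.34022335]
wheel_axle [303.6, 201.8] 0.64 [0.51223291 0.12028051 0.078     ]
wheel [299.6, 198.1] 0.87 [0.50877301 0.11618473 0.078     ]
```

View pics/w1.png

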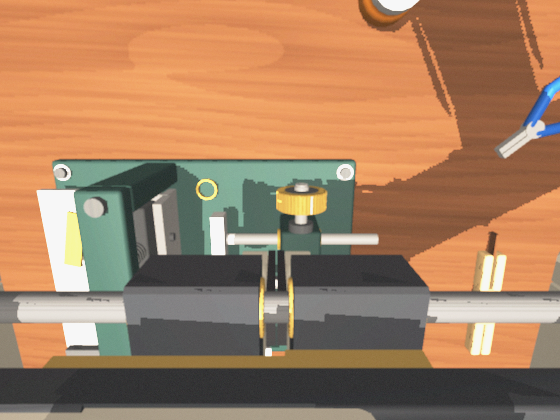

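View pics/d1.png

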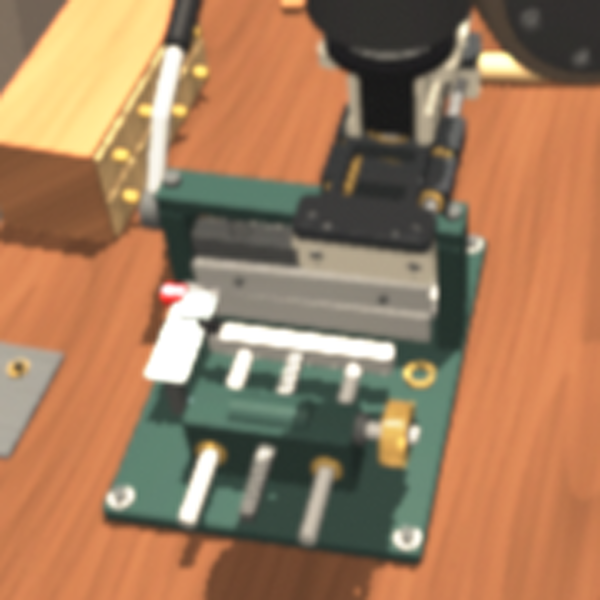

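```bash
python3 -m handwheel '[[[0,0.008,0.04,0,1],[0,0,0.04,0,1],[0,0,0,0,1],[0,0,0,0,1]]]'
python3 - <<'E'
from h import *
print(telemetry.get_obs())
S=vision.snapshot('scene');D=vision.snapshot('side')
a=cv2.resize(S['color'][90:240,240:390],(400,400),interpolation=cv2.INTER_CUBIC)
b=cv2.resize(D['color'][160:290,170:300],(400,400),interpolation=cv2.INTER_CUBIC)
cv2.imwrite('pics/sd2.png',cv2.cvtColor(np.hstack([a,b]),cv2.COLOR_RGB2BGR))
E
```

```text
clock: 4.4
tool_pos: [0.5088, 0.1026, 0.1544]
orientation: [-179.9, -0.1, -177.1]
force: [-0.1, 0.0, 0.4]
opening: 0.0003
{'clock': 4.4, 'joint_pos': array([ 3.31032035e+01,  8.65442773e+00, -2.34144415e+01,  2.94655756e-02,
       -5.81036140e+01, -1.20251140e+02]), 'qvel': array([-0.10842064, -1.98341602,  3.70492359,  1.45060877, -1.14162043,
       -0.03384137]), 'tau': array([ 2.42618256e-02, -3.60693312e+01,  2.36439800e+01,  5.42494789e+00,
        3.09097627e-01, -1.07484864e-02]), 'tool_pos': array([0.50882345, 0.10257002, 0.15435155]), 'orientation': array([-1.79891533e+02, -1.36418833e-01, -1.77132458e+02]), 'force': array([-0.11639532,  0.04870858,  0.41268392]), 'moment': array([-0.02043354, -0.07723373, -0.03473563]), 'opening': 0.00028542693678601505}
```

View pics/sd2.png

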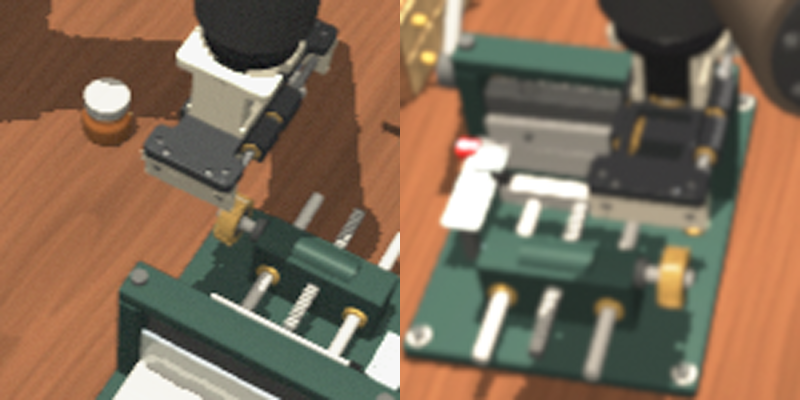

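Fingers are closed and clear above the wheel's -y side. I'll centre it and touch down gently.

```bash
python3 -m handwheel '[[[-0.001,0.009,0.02,0,1],[0,0,0.007,0,1],[0,0,0,0,1],[0,0,0,0,1]]]'
python3 -m handwheel '[[[0,0,0.002,0,1],[0,0,0.002,0,1],[0,0,0.002,0,1],[0,0,0,0,1]]]'
```

```text
clock: 4.83
tool_pos: [0.5106, 0.1124, 0.1287]
orientation: [180.0, 0.1, -177.1]
force: [-0.4, -0.5, 0.4]
opening: 0.0001
clock: 5.17
tool_pos: [0.5098, 0.1121, 0.1213]
orientation: [-180.0, -0.0, -177.2]
force: [0.4, -0.2, 0.2]
opening: 0.0006
```

```bash
python3 -m handwheel '[[[0,0,0.0015,0,1],[0,0,0,0,1]]]'
python3 -m handwheel '[[[0,0,0.001,0,1],[0,0,0,0,1]]]'
```

```text
clock: 5.33
tool_pos: [0.5099, 0.1122, 0.1197]
orientation: [-180.0, -0.0, -177.2]
force: [0.1, 0.6, 0.2]
opening: 0.0001
clock: 5.5
tool_pos: [0.5099, 0.1123, 0.1187]
orientation: [-180.0, -0.0, -177.1]
force: [-0.3, -0.2, -0.1]
opening: 0.0005
```

```bash
python3 -m handwheel '[[[0,0,0.001,0,1],[0,0,0,0,1]]]'
python3 -m handwheel '[[[0,0,0.001,0,1],[0,0,0,0,1]]]'
```

```text
clock: 5.67
tool_pos: [0.5099, 0.1123, 0.1177]
orientation: [-180.0, -0.0, -177.1]
force: [-0.1, 0.5, -0.4]
opening: 0.0006
clock: 5.83
tool_pos: [0.5099, 0.1122, 0.1166]
orientation: [-180.0, -0.0, -177.1]
force: [-0.2, 0.6, 0.2]
opening: 0.0002
```

```bash
python3 - <<'E'
from h import *
S=vision.snapshot('scene');D=vision.snapshot('side')
a=cv2.resize(S['color'][110:210,280:380],(400,400),interpolation=cv2.INTER_CUBIC)
b=cv2.resize(D['color'][190:290,200:300],(400,400),interpolation=cv2.INTER_CUBIC)
cv2.imwrite('pics/sd3.png',cv2.cvtColor(np.hstack([a,b]),cv2.COLOR_RGB2BGR))
W=vision.snapshot('wrist');save(W,'w3')
E
```

```text
(no output)
```

View pics/sd3.png

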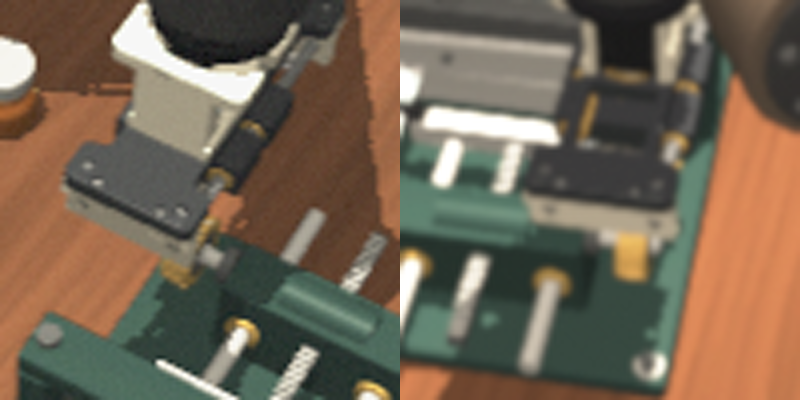

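View pics/w3.png

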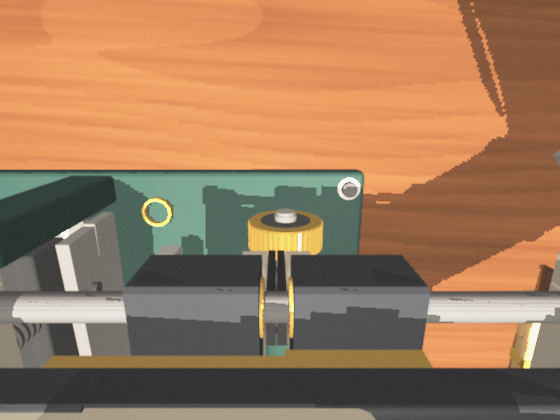

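```bash
python3 - <<'E'
from h import *
from scipy.spatial.transform import Rotation as Ro
o=telemetry.get_obs();W=vision.snapshot('wrist')
C=np.array(W['tool_from_camera']);print(C.round(3).tolist(),W['mtx'][0][0]);
T=np.eye(4);T[:3,:3]=Ro.from_euler('xyz',o['orientation'],degrees=True).as_matrix();T[:3,3]=o['tool_pos']
P=dict(W);P['cam_to_world']=C
for q in [(0,0,.017),(.0095,0,.017),(-.0095,0,.017)]: print('tip',q,proj(P,np.array(q)))
W['cam_to_world']=T@C
t=.049;R=np.array([[np.cos(t),-np.sin(t)],[np.sin(t),np.cos(t)]])
for q in [(-.105,.065,.102),(-.087,.065,.102),(-.105,.041,.078),(-.105,.089,.078),(-.105,.065,.054),(-.105,.065,.078)]:
    X=np.r_[R@q[:2]+[.6102,.057],q[2]];print(q,X.round(4),proj(W,X).round(1))
for n in ['wheel','wheel_axle']:
  for r in place_of(n,W)[:1]: print(n,r,atz(W,r['xy'],.078))
a=cv2.resize(W['color'][190:310,200:360],(800,600),interpolation=cv2.INTER_CUBIC);cv2.imwrite('pics/w3z.png',a[:,:,::-1])
E
```

```text
[[0.001, -0.959, -0.285, 0.078], [1.0, 0.0, 0.001, -0.001], [-0.001, -0.285, 0.959, -0.173], [0.0, 0.0, 0.0, 1.0]] 347.4521397894265
tip (0, 0, 0.017) [277.11305196 245.64078913]
tip (0.0095, 0, 0.017) [277.13822412 230.44992335]
tip (-0.0095, 0, 0.017) [277.08853617 260.43554772]
(-0.105, 0.065, 0.102) [0.5021 0.1168 0.102 ] [285.6 234.9]
(-0.087, 0.065, 0.102) [0.5201 0.1177 0.102 ] [285.3 263.4]
(-0.105, 0.041, 0.078) [0.5033 0.0928 0.078 ] [247.3 221.7]
(-0.105, 0.089, 0.078) [0.501  0.1408 0.078 ] [321.9 221.8]
(-0.105, 0.065, 0.054) [0.5021 0.1168 0.054 ] [283.8 211. ]
(-0.105, 0.065, 0.078) [0.5021 0.1168 0.078 ] [284.6 221.7]
wheel {'xy': [284.0, 231.5], 'conf': 0.71} [0.50883911 0.11676775 0.078     ]
wheel_axle {'xy': [284.7, 232.2], 'conf': 0.73} [0.50929828 0.11724894 0.078     ]
```

View pics/w3z.png

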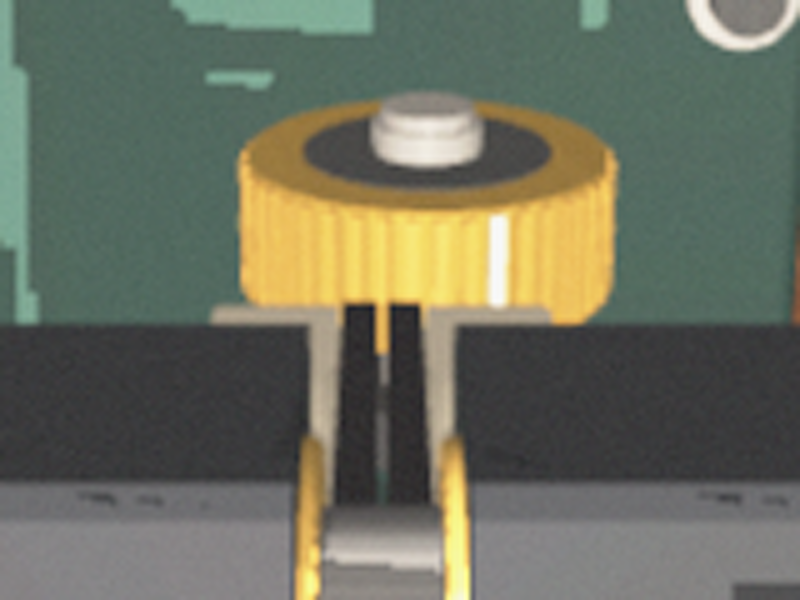

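Wrist picture: wheel rim top runs from about row 232 and is centred at col 284. The black pad tips end at row 251, apparently still above the rim with no force yet. I'll keep descending in 1 mm steps.

```bash
python3 -m handwheel '[[[0.002,0,0.001,0,1],[0,0,0,0,1]]]'
python3 -m handwheel '[[[0,0,0.001,0,1],[0,0,0,0,1]]]'
python3 -m handwheel '[[[0,0,0.001,0,1],[0,0,0,0,1]]]'
python3 - <<'E'
from h import *
W=vision.snapshot('wrist')
P=dict(W);P['cam_to_world']=np.array(W['tool_from_camera'])
for x in (.0095,.0,-.004):
  for z in (.017,.01,.0,-.01): print(x,z,proj(P,np.array((x,.004,z))).round(1))
a=cv2.resize(W['color'][190:310,200:360],(800,600),interpolation=cv2.INTER_CUBIC);cv2.imwrite('pics/w4z.png',a[:,:,::-1])
E
```

```text
clock: 6.3
tool_pos: [0.5075, 0.1121, 0.1156]
orientation: [-180.0, -0.0, -177.2]
force: [-0.2, -0.6, -0.1]
opening: 0.0003
clock: 6.47
tool_pos: [0.5078, 0.1121, 0.1147]
orientation: [-180.0, -0.0, -177.1]
force: [0.2, -0.3, -0.4]
opening: 0.0005
clock: 6.63
tool_pos: [0.5079, 0.1122, 0.1136]
orientation: [-180.0, -0.0, -177.1]
force: [-1.2, 1.1, -0.4]
opening: 0.0003
0.0095 0.017 [284.  230.5]
0.0095 0.01 [284.3 234.7]
0.0095 0.0 [284.7 241.3]
0.0095 -0.01 [285.2 248.6]
0.0 0.017 [283.9 245.6]
0.0 0.01 [284.2 250.3]
0.0 0.0 [284.6 257.6]
0.0 -0.01 [285.1 265.7]
-0.004 0.017 [283.9 251.9]
-0.004 0.01 [284.1 256.8]
-0.004 0.0 [284.6 264.4]
-0.004 -0.01 [285.  272.8]
```

View pics/w4z.png

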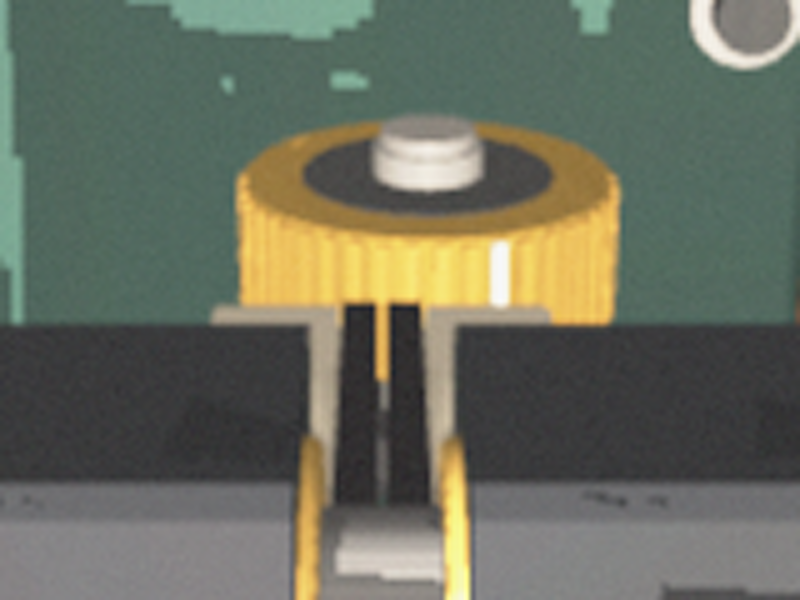

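```bash
python3 -m handwheel '[[[0,0,0.0015,0,1],[0,0,0,0,1]]]'|sed -n '2p;4p'
python3 -m handwheel '[[[0,0,0.0015,0,1],[0,0,0,0,1]]]'|sed -n '2p;4p'
```

```text
tool_pos: [0.5078, 0.1121, 0.1121]
force: [-0.3, -0.6, -0.2]
tool_pos: [0.5078, 0.1121, 0.1105]
force: [0.1, 0.4, -1.0]
```

```bash
python3 - <<'E'
from h import *
S=vision.snapshot('scene');D=vision.snapshot('side')
o=telemetry.get_obs();t=o['tool_pos'];print(t)
for p in(S,D):
  for z in (.017,.0,-.013): print(proj(p,t-np.array([0,0,z])).round(1))
  print('wheeltop',proj(p,np.array([.511,.117,.102])).round(1))
a=cv2.resize(S['color'][130:200,300:370],(400,400),interpolation=cv2.INTER_CUBIC)
b=cv2.resize(D['color'][210:280,225:295],(400,400),interpolation=cv2.INTER_CUBIC)
cv2.imwrite('pics/sd5.png',cv2.cvtColor(np.hstack([a,b]),cv2.COLOR_RGB2BGR))
E
```

```text
[0.50790492 0.11217289 0.11072425]
[325.8 168.7]
[326.4 164.6]
[326.8 161.4]
wheeltop [328.1 166. ]
[260.6 243.9]
[260.4 239.7]
[260.3 236.4]
wheeltop [258.8 243.2]
```

View pics/sd5.png

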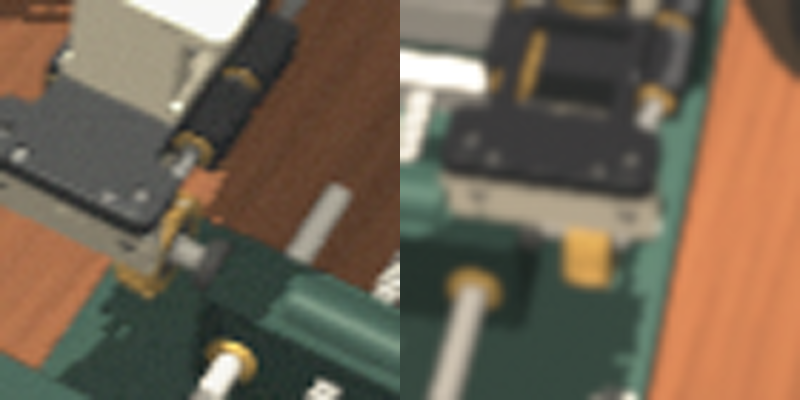

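```bash
for i in 1; do :; done; python3 -m handwheel '[[[0,0,0.0015,0,1],[0,0,0,0,1]]]'|sed -n '2p;4p'
python3 -m handwheel '[[[0,0,0.0015,0,1],[0,0,0,0,1]]]'|sed -n '2p;4p'
```

```text
tool_pos: [0.5078, 0.1121, 0.1091]
force: [-0.2, -0.9, 0.5]
tool_pos: [0.5078, 0.1121, 0.1076]
force: [0.0, 0.7, -0.1]
```

```bash
python3 -m handwheel '[[[0,0,0.0015,0,1],[0,0,0,0,1]]]'|sed -n '2p;4p'
python3 -m handwheel '[[[0,0,0.0015,0,1],[0,0,0,0,1]]]'|sed -n '2p;4p'
```

```text
tool_pos: [0.5078, 0.1121, 0.1061]
force: [0.0, -0.1, 0.4]
tool_pos: [0.5078, 0.1121, 0.1046]
force: [0.2, 0.5, 0.6]
```

```bash
python3 - <<'E'
from h import *
W=vision.snapshot('wrist');print(W['color'].shape)
a=cv2.resize(W['color'][190:310,200:360],(800,600),interpolation=cv2.INTER_CUBIC);cv2.imwrite('pics/w5z.png',a[:,:,::-1])
E
```

```text
(420, 560, 3)
```

View pics/w5z.png

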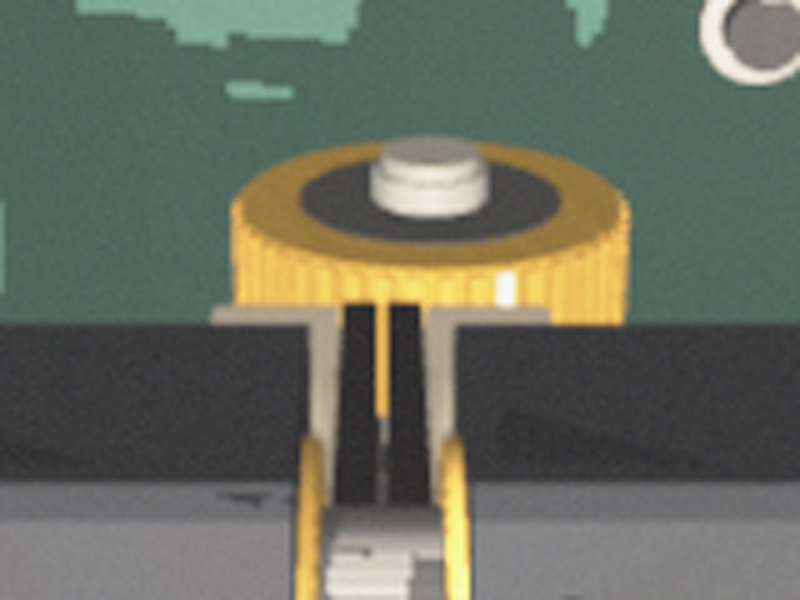

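```bash
python3 -m handwheel '[[[0,0,0.0015,0,1],[0,0,0,0,1]]]'|sed -n '2p;4p'
python3 -m handwheel '[[[0,0,0.0015,0,1],[0,0,0,0,1]]]'|sed -n '2p;4p'
python3 -m handwheel '[[[0,0,0.0015,0,1],[0,0,0,0,1]]]'|sed -n '2p;4p'
```

```text
tool_pos: [0.5078, 0.1121, 0.1031]
force: [-0.5, -0.0, -0.3]
tool_pos: [0.5078, 0.1121, 0.1016]
force: [0.7, 0.1, 0.3]
tool_pos: [0.5078, 0.1121, 0.1]
force: [-0.3, -0.0, -0.5]
```

```bash
python3 -m handwheel '[[[0,0,0.0015,0,1],[0,0,0,0,1]]]'|sed -n '2p;4p'
python3 -m handwheel '[[[0,0,0.0015,0,1],[0,0,0,0,1]]]'|sed -n '2p;4p'
python3 -m handwheel '[[[0,0,0.0015,0,1],[0,0,0,0,1]]]'|sed -n '2p;4p'
```

```text
tool_pos: [0.5078, 0.1121, 0.0986]
force: [-1.0, -0.1, -0.4]
tool_pos: [0.5078, 0.1121, 0.0971]
force: [-0.7, 0.1, 0.5]
tool_pos: [0.5078, 0.1121, 0.0956]
force: [-0.4, -0.1, 0.4]
```

```bash
python3 -m handwheel '[[[0,0,0.0015,0,1],[0,0,0,0,1]]]'|sed -n '2p;4p'
python3 -m handwheel '[[[0,0,0.0015,0,1],[0,0,0,0,1]]]'|sed -n '2p;4p'
python3 - <<'E'
from h import *
W=vision.snapshot('wrist')
a=cv2.resize(W['color'][190:310,200:360],(800,600),interpolation=cv2.INTER_CUBIC);cv2.imwrite('pics/w6z.png',a[:,:,::-1])
E
```

```text
tool_pos: [0.5078, 0.1121, 0.0941]
force: [0.3, -0.4, -0.0]
tool_pos: [0.5078, 0.1121, 0.0926]
force: [0.2, 0.1, -0.4]
```

View pics/w6z.png

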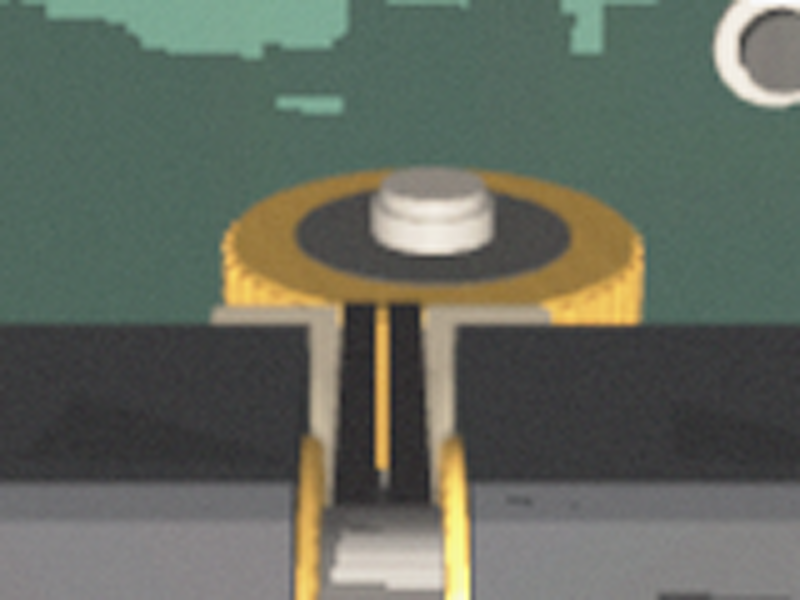

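The pad tips now meet the wheel's near upper edge at row 251, so contact should be within a few mm.

```bash
python3 -m handwheel '[[[0,0,0.001,0,1],[0,0,0,0,1]]]'|sed -n '2p;4p'
python3 -m handwheel '[[[0,0,0.001,0,1],[0,0,0,0,1]]]'|sed -n '2p;4p'
python3 -m handwheel '[[[0,0,0.001,0,1],[0,0,0,0,1]]]'|sed -n '2p;4p'
```

```text
tool_pos: [0.5078, 0.1122, 0.0917]
force: [0.3, 0.1, -0.5]
tool_pos: [0.5079, 0.1121, 0.0907]
force: [-0.1, -0.7, -0.8]
tool_pos: [0.5079, 0.1121, 0.0896]
force: [-0.1, -0.2, 0.7]
```

```bash
python3 -m handwheel '[[[0,0,0.001,0,1],[0,0,0,0,1]]]'|sed -n '2p;4p'
python3 -m handwheel '[[[0,0,0.001,0,1],[0,0,0,0,1]]]'|sed -n '2p;4p'
```

```text
tool_pos: [0.5079, 0.1122, 0.0886]
force: [-0.9, 0.3, 0.1]
tool_pos: [0.5079, 0.1121, 0.0877]
force: [-0.1, -0.1, 0.3]
```

```bash
python3 - <<'E'
from h import *
W=vision.snapshot('wrist');D=vision.snapshot('side');S=vision.snapshot('scene')
P=dict(W);P['cam_to_world']=np.array(W['tool_from_camera'])
for q in [(.039,.0,-.049),(.0395,.039,-.049),(.0,.039,-.1),(.011,.0,-.018),(.0135,.0,-.02),(.0095,0,-.013),(.0095,.016,-.013)]: print(q,proj(P,np.array(q)).round(1))
o=telemetry.get_obs();t=o['tool_pos'];print(t)
for q in [(.511,.117,.102),(.511,.141,.078),(.511,.112,.105),(.511,.128,.105),(.511,.128,.137),(.511,.151,.137)]: print(q,proj(D,np.array(q)).round(1),proj(S,np.array(q)).round(1))
a=cv2.resize(S['color'][110:210,280:380],(400,400),interpolation=cv2.INTER_CUBIC)
b=cv2.resize(D['color'][190:290,200:300],(400,400),interpolation=cv2.INTER_CUBIC)
cv2.imwrite('pics/sd6.png',cv2.cvtColor(np.hstack([a,b]),cv2.COLOR_RGB2BGR));save(W,'w6')
E
```

```text
(0.039, 0.0, -0.049) [278.  216.4]
(0.0395, 0.039, -0.049) [382.  215.1]
(0.0, 0.039, -0.1) [425.2 413.9]
(0.011, 0.0, -0.018) [277.4 252.2]
(0.0135, 0.0, -0.02) [277.5 249. ]
(0.0095, 0, -0.013) [277.4 251. ]
(0.0095, 0.016, -0.013) [309.5 251. ]
[0.5079454  0.1121982  0.08783465]
(0.511, 0.117, 0.102) [258.8 243.2] [328.1 166. ]
(0.511, 0.141, 0.078) [256.7 256.8] [332.2 165.2]
(0.511, 0.112, 0.105) [259.2 240.9] [327.2 166.6]
(0.511, 0.128, 0.105) [257.7 246. ] [330.6 162.3]
(0.511, 0.128, 0.137) [257.2 237.9] [331.8 154.3]
(0.511, 0.151, 0.137) [254.8 245.6] [336.7 148.1]
```

View pics/sd6.png

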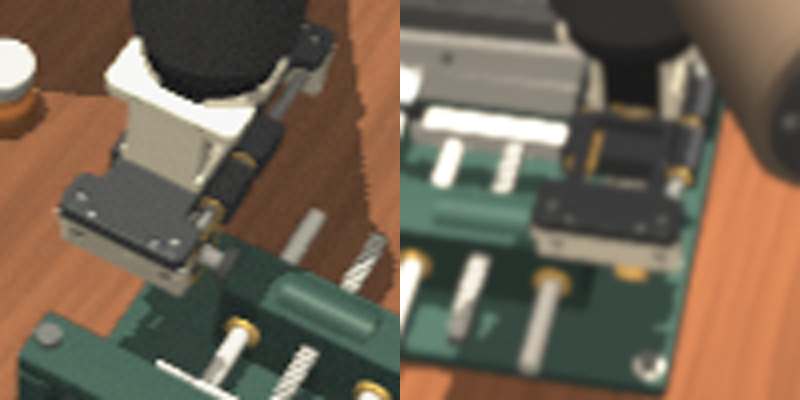

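View pics/w6.png

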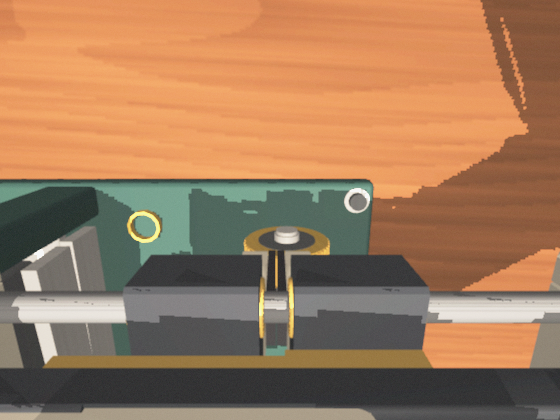

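Nothing is touching yet, and the pads look retracted while shut. The gripper body is clear of the columns and bracket, so I'll continue carefully.

```bash
python3 -m handwheel '[[[0,0,0.001,0,1],[0,0,0,0,1]]]'|sed -n '2p;4p'
python3 -m handwheel '[[[0,0,0.001,0,1],[0,0,0,0,1]]]'|sed -n '2p;4p'
python3 -m handwheel '[[[0,0,0.001,0,1],[0,0,0,0,1]]]'|sed -n '2p;4p'
```

```text
tool_pos: [0.5081, 0.1122, 0.087]
force: [-1.0, -0.1, 2.0]
tool_pos: [0.5082, 0.1122, 0.0868]
force: [-3.9, 0.1, 8.8]
tool_pos: [0.5083, 0.1123, 0.0866]
force: [-6.5, -0.7, 17.6]
```

```bash
python3 -m handwheel '[[[0,0,0.001,0,1],[0,0,0,0,1]]]'|sed -n '2p;4p'
python3 -m handwheel '[[[0,0,0.001,0,1],[0,0,0,0,1]]]'|sed -n '2p;4p'
python3 -m handwheel '[[[0,0,0.001,0,1],[0,0,0,0,1]]]'|sed -n '2p;4p'
```

```text
tool_pos: [0.5084, 0.1122, 0.0865]
force: [-9.3, -0.8, 26.0]
tool_pos: [0.5085, 0.1122, 0.0863]
force: [-13.4, -1.6, 33.8]
tool_pos: [0.5086, 0.1121, 0.0862]
force: [-17.0, -1.5, 42.8]
```

Contact at TCP z 0.087, about 8.5 N/mm, which matches the pad tip seen in the picture. The second batch pressed harder than I wanted, so I'll back off to about 8 N and make a short test stroke.

```bash
python3 -m handwheel '[[[0,0,-0.002,0,1],[0,0,-0.002,0,1],[0,0,0,0,1]]]'|sed -n '1,4p'
cat > ptr.py <<'E'
from h import *
import sys
D=vision.snapshot('side');t=.049;R=np.array([[np.cos(t),-np.sin(t)],[np.sin(t),np.cos(t)]])
for n,z in [('stop_pointer',.073),('marker_line',.074)]:
    for r in place_of(n,D)[:1]: print(n,np.round(r['xy'],1),round(r['conf'],2),(R.T@(atz(D,r['xy'],z)[:2]-[.6102,.057])*1000).round(1))
a=cv2.resize(D['color'][190:240,175:225],(600,600),interpolation=cv2.INTER_CUBIC)
cv2.imwrite('pics/'+sys.argv[1]+'.png',a[:,:,::-1])
o=telemetry.get_obs();print(o['clock'],o['force'],o['tool_pos'])
E
python3 ptr.py p0
```

```text
clock: 11.45
tool_pos: [0.5083, 0.1123, 0.0868]
orientation: [180.0, 0.1, -177.1]
force: [-2.6, 0.1, 10.6]
stop_pointer [194.  213.5] 0.92 [100.4 -25.6]
marker_line [196.9 207.8] 0.45 [ 98.5 -46.1]
11.6 [-4.70820299 -1.21361985 12.49010731] [0.50835077 0.11228342 0.08670336]
```

View pics/p0.png

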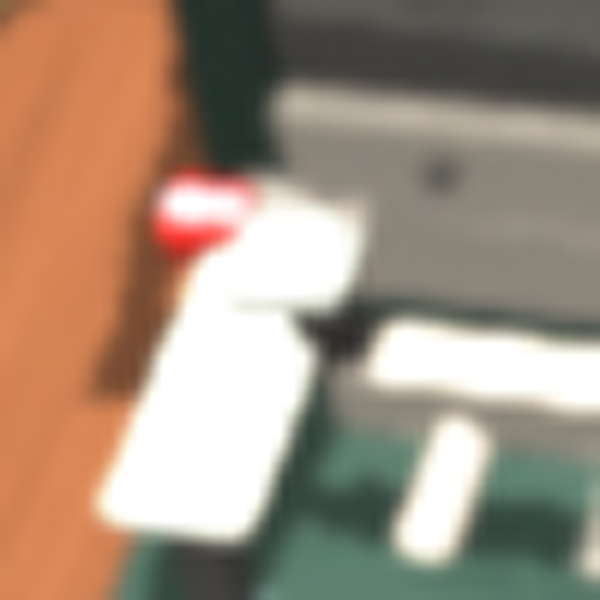

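```bash
python3 -m handwheel '[[[0,0.002,0,0,1],[0,0.002,0,0,1],[0,0.002,0,0,1],[0,0.002,0,0,1],[0,0,0,0,1]]]'
python3 -m handwheel '[[[0,0.002,0,0,1],[0,0.002,0,0,1],[0,0.002,0,0,1],[0,0,0,0,1]]]'
python3 ptr.py p1
```

```text
clock: 12.02
tool_pos: [0.508, 0.1202, 0.0869]
orientation: [-180.0, 0.1, -177.1]
force: [-4.2, -1.0, 14.7]
opening: 0.0004
clock: 12.35
tool_pos: [0.5077, 0.1263, 0.0864]
orientation: [-180.0, 0.1, -177.1]
force: [-2.2, -0.9, 10.2]
opening: 0.0002
stop_pointer [194.8 213.6] 0.87 [ 98.2 -25.7]
marker_line [193.7 204.2] 0.48 [111.2 -57.5]
12.5 [-2.18650508 -0.38451456  9.70313537] [0.50771244 0.12633654 0.08640966]
```

View pics/p1.png

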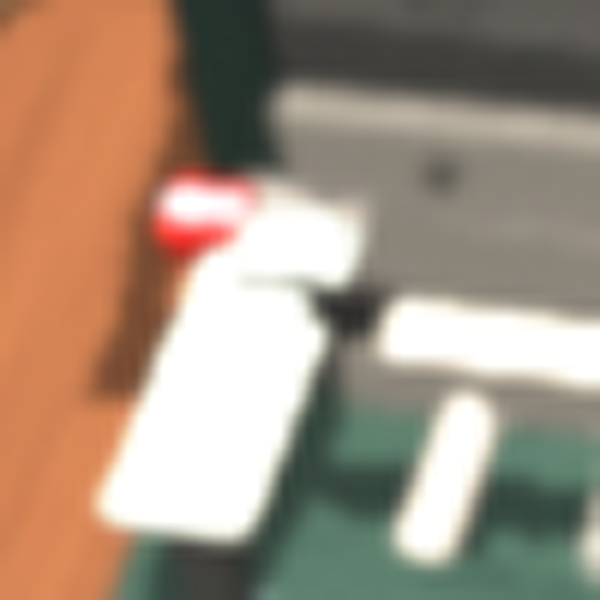

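The first 14 mm stroke moved the stop about 7 mm, as expected with no slip, and I estimate about 21 mm remain. Second stroke: lift, go back, press, roll.

```bash
python3 -m handwheel '[[[0,0,-0.004,0,1],[0,0,-0.004,0,1],[0,-0.009,0,0,1],[0,-0.008,0,0,1],[0,0,0.003,0,1],[0,0,0.003,0,1],[0,0,0.002,0,1],[0,0,0,0,1]]]'
```

```text
clock: 13.17
tool_pos: [0.5081, 0.1087, 0.0862]
orientation: [-179.9, -0.0, -177.1]
force: [-3.2, -2.7, 10.3]
opening: 0.0008
```

```bash
python3 -m handwheel '[[[0,0.002,0,0,1],[0,0.002,0,0,1],[0,0.002,0,0,1],[0,0.002,0,0,1],[0,0.002,0,0,1],[0,0.002,0,0,1],[0,0.002,0,0,1],[0,0.002,0,0,1],[0,0.002,0,0,1],[0,0,0,0,1]]]'
python3 ptr.py p2
```

```text
clock: 14.0
tool_pos: [0.5074, 0.1273, 0.0863]
orientation: [-180.0, 0.0, -177.1]
force: [-3.1, -1.3, 8.1]
opening: 0.0005
stop_pointer [198.  208.8] 0.88 [ 94.9 -43.9]
marker_line [193.4 207.4] 0.6 [108.4 -45.9]
14.15 [-2.10631964 -0.78139942  8.34224298] [0.5074103  0.12724993 0.0862768 ]
```

View pics/p2.png

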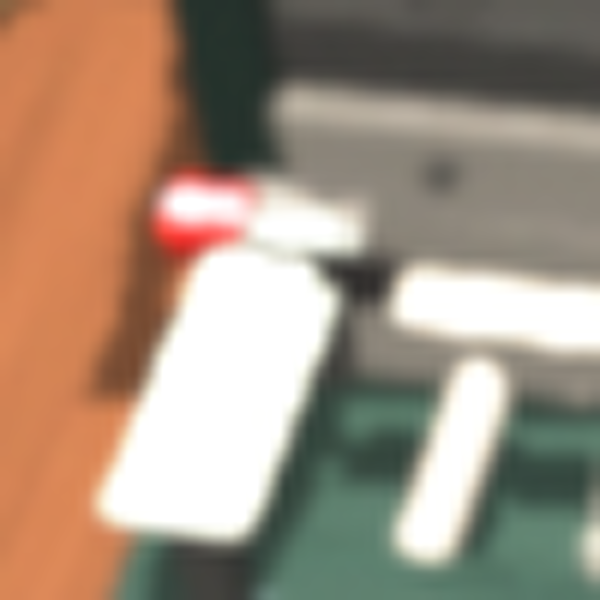

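```bash
python3 -m handwheel '[[[0,0,-0.004,0,1],[0,0,-0.004,0,1],[0,-0.009,0,0,1],[0,-0.009,0,0,1],[0,0,0.003,0,1],[0,0,0.003,0,1],[0,0,0.002,0,1],[0,0,0,0,1]]]'
python3 -m handwheel '[[[0,0.002,0,0,1],[0,0.002,0,0,1],[0,0.002,0,0,1],[0,0.002,0,0,1],[0,0.002,0,0,1],[0,0.002,0,0,1],[0,0.002,0,0,1],[0,0.002,0,0,1],[0,0,0,0,1]]]'
python3 ptr.py p3
```

```text
clock: 14.82
tool_pos: [0.5081, 0.1086, 0.0862]
orientation: [-179.9, -0.0, -177.1]
force: [-2.4, -2.3, 8.8]
opening: 0.0005
clock: 15.57
tool_pos: [0.5074, 0.1253, 0.0865]
orientation: [-180.0, 0.0, -177.1]
force: [-2.8, 0.4, 11.9]
opening: 0.0003
stop_pointer [196.2 208.9] 0.84 [ 99.6 -42.7]
marker_line [193.5 207.7] 0.39 [107.8 -44.9]
15.7167 [-3.28894354 -0.36465133 10.86846534] [0.50745638 0.12522274 0.0865598 ]
```

View pics/p3.png

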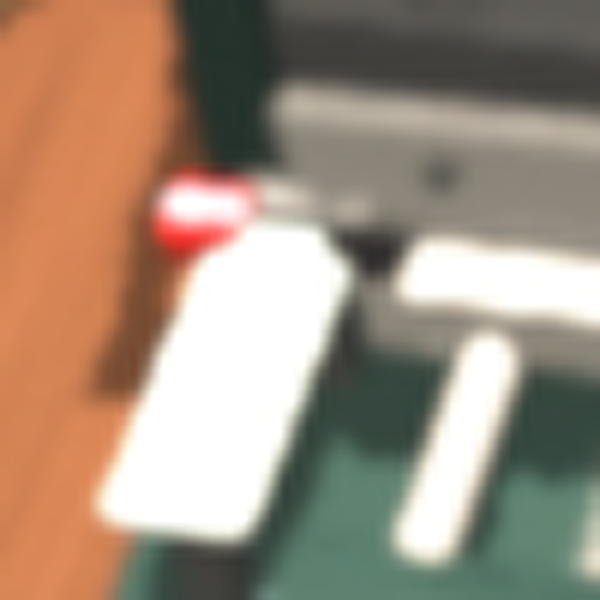

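About 3–4 mm remain and the side view is too coarse (about 3.6 mm/px). I'll lift, turn the tool −90° so the wrist camera overhangs the marker while the body stays over the bracket, and measure there.

```bash
python3 -m handwheel '[[[0,0,-0.02,0,1],[0,0,-0.03,0,1],[0,0,-0.03,0,1],[0,0,0,-0.12,1],[0,0,0,-0.12,1],[0,0,0,-0.12,1],[0,0,0,-0.12,1],[0,0,0,-0.12,1],[0,0,0,-0.12,1],[0,0,0,-0.12,1],[0,0,0,-0.12,1],[0,0,0,-0.12,1],[0,0,0,-0.12,1],[0,0,0,-0.12,1],[0,0,0,-0.12,1],[0,0,0,-0.12,1],[0,0,0,0,1]]]'
python3 -m handwheel '[[[0.0075,-0.035,0,0,1],[0.0075,-0.035,0,0,1],[0.0075,-0.035,0,0,1],[0.0075,-0.035,0,0,1],[0.0075,-0.035,0,0,1],[0.0075,-0.035,0,0,1],[0,0,0,0,1],[0,0,0,0,1],[0,0,0,0,1]]]'
cat > wr.py <<'E'
from h import *
import sys
from scipy.spatial.transform import Rotation as Ro
o=telemetry.get_obs();W=vision.snapshot('wrist');save(W,sys.argv[1])
T=np.eye(4);T[:3,:3]=Ro.from_euler('xyz',o['orientation'],degrees=True).as_matrix();T[:3,3]=o['tool_pos']
W['cam_to_world']=T@np.array(W['tool_from_camera']);print(o['tool_pos'],o['orientation'],o['clock'])
t=.049;R=np.array([[np.cos(t),-np.sin(t)],[np.sin(t),np.cos(t)]])
for n,z in [('stop_pointer',.073),('marker_line',.074),('blade_edge',.056)]:
    for r in place_of(n,W)[:1]: print(n,np.round(r['xy'],1),round(r['conf'],2),(R.T@(atz(W,r['xy'],z)[:2]-[.6102,.057])*1000).round(1))
if len(sys.argv)>2:
    c,r,h=map(int,sys.argv[2:5])
    cv2.imwrite('pics/'+sys.argv[1]+'z.png',cv2.resize(W['color'][r-h:r+h,c-h:c+h],(600,600),interpolation=cv2.INTER_CUBIC)[:,:,::-1])
E
python3 wr.py w7
```

```text
clock: 17.13
tool_pos: [0.5072, 0.1252, 0.1653]
orientation: [180.0, -0.0, -87.4]
force: [0.4, -0.0, 0.1]
opening: 0.0004
clock: 17.88
tool_pos: [0.7184, 0.0882, 0.1645]
orientation: [179.9, -0.0, -88.0]
force: [0.1, 0.5, -0.4]
opening: 0.0008
[0.71836981 0.08816302 0.16454389] [ 1.79891814e+02 -2.25790047e-02 -8.79503095e+01] 17.8833
stop_pointer [283.8 108.7] 0.91 [101.3 -50.6]
marker_line [282.  109.6] 0.87 [102.6 -49.9]
blade_edge [416.7  83.2] 0.78 [ -0.8 -67.9]
```

View pics/w7.png

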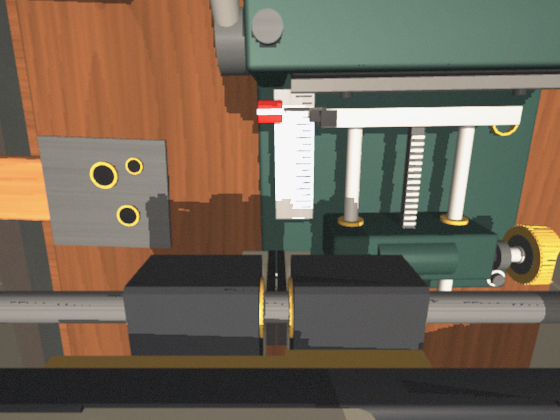

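```bash
python3 wr.py w8 290 115 40; python3 wr.py w9
```

```text
[0.71827607 0.08884416 0.16668853] [-1.79949714e+02  2.02312322e-02 -8.77704448e+01] 18.0833
stop_pointer [282.4 106.4] 0.71 [102.7 -51.4]
marker_line [284.1 107.9] 0.77 [101.5 -50.4]
blade_edge [416.3  81.6] 0.88 [ -0.5 -68.7]
[0.71862575 0.08870865 0.16656704] [-1.79950529e+02  1.90749670e-02 -8.77519671e+01] 18.2833
marker_line [280.9 108.5] 0.94 [104.2 -50.1]
blade_edge [417.3  83.5] 0.71 [ -1.  -67.5]
```

View pics/w8z.png

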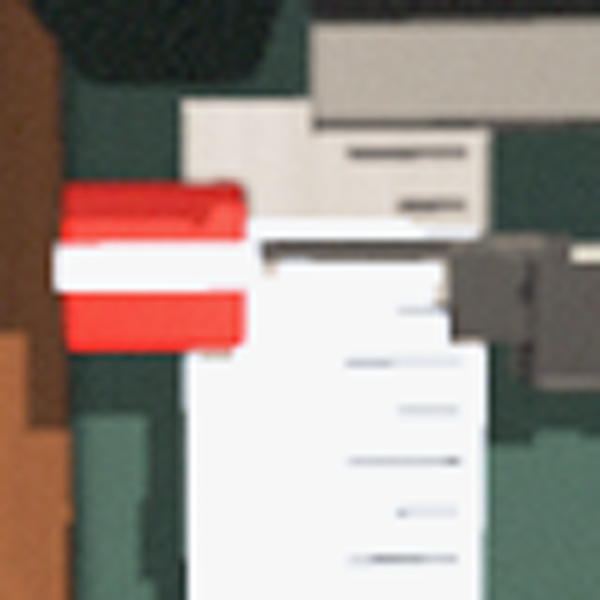

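The pointer appears slightly past the line's middle: needle centre at zoom row 251, line centre at 266, with 10 zoom px per mm. I'll measure the intensity profiles before deciding on a correction.

```bash
cat > prof.py <<'E'
import numpy as np,cv2,sys
a=cv2.imread(sys.argv[1])[:,:,::-1].astype(int);r0=int(sys.argv[2]);r1=int(sys.argv[3])
print('line (G) cols 261-280'); print([int(v) for v in a[r0:r1,262:280,1].mean(1)])
for c in ((286,290),(290,296),(296,302)):
    print('needle',c,[int(v) for v in a[r0:r1,c[0]:c[1],1].mean(1)])
E
for f in w7 w8 w9; do python3 prof.py pics/$f.png 98 124; done
```

```text
line (G) cols 261-280
[124, 113, 76, 45, 54, 56, 59, 72, 88, 93, 189, 245, 247, 247, 247, 247, 241, 98, 84, 84, 83, 83, 82, 72, 77, 103]
needle (286, 290) [222, 223, 224, 222, 222, 222, 223, 245, 247, 241, 110, 98, 166, 241, 246, 247, 247, 247, 247, 247, 247, 247, 247, 247, 247, 247]
needle (290, 296) [221, 221, 221, 221, 221, 221, 220, 244, 247, 241, 96, 97, 135, 240, 247, 247, 247, 247, 247, 247, 247, 247, 247, 247, 247, 247]
needle (296, 302) [223, 223, 223, 222, 222, 222, 222, 245, 247, 241, 97, 98, 130, 240, 247, 247, 247, 247, 247, 247, 247, 247, 247, 247, 247, 242]
line (G) cols 261-280
[104, 70, 44, 51, 53, 54, 72, 88, 89, 199, 245, 247, 247, 247, 246, 233, 83, 81, 82, 81, 80, 79, 67, 71, 105, 121]
needle (286, 290) [218, 218, 218, 219, 219, 218, 243, 247, 238, 99, 93, 152, 228, 240, 246, 247, 247, 247, 247, 247, 247, 247, 247, 247, 247, 247]
needle (290, 296) [216, 216, 215, 216, 215, 215, 242, 247, 238, 95, 95, 136, 238, 247, 247, 247, 247, 247, 247, 247, 247, 247, 247, 247, 246, 246]
needle (296, 302) [218, 217, 217, 217, 216, 217, 243, 247, 238, 93, 94, 125, 236, 247, 247, 247, 247, 247, 247, 247, 247, 247, 247, 247, 239, 204]
line (G) cols 261-280
[106, 76, 43, 52, 53, 55, 66, 84, 90, 164, 243, 247, 247, 247, 247, 240, 105, 82, 81, 81, 80, 79, 70, 67, 90, 115]
needle (286, 290) [220, 220, 220, 221, 221, 220, 243, 247, 242, 132, 96, 112, 218, 240, 246, 247, 247, 247, 247, 247, 247, 247, 247, 247, 247, 247]
needle (290, 296) [217, 217, 217, 216, 216, 216, 243, 247, 241, 132, 95, 119, 236, 247, 247, 247, 247, 247, 247, 247, 247, 247, 247, 247, 247, 247]
needle (296, 302) [218, 218, 217, 218, 218, 218, 238, 246, 241, 131, 94, 109, 235, 247, 247, 247, 247, 247, 247, 247, 247, 247, 247, 247, 242, 218]
```

The needle sits about 1.5–1.8 mm past the line's middle, at the edge of tolerance. I'll go back and roll the wheel the other way by 3 mm of rim, which is 1.5 mm of gap.

```bash
python3 -m handwheel '[[[-0.0075,0.035,0,0,1],[-0.0075,0.035,0,0,1],[-0.0075,0.035,0,0,1],[-0.0075,0.035,0,0,1],[-0.0075,0.035,0,0,1],[-0.0075,0.035,0,0,1],[0,0,0,0,1],[0,0,0,0,1]]]'
python3 -m handwheel '[[[0,0,0.01,0.12,1],[0,0,0.01,0.12,1],[0,0,0.01,0.12,1],[0,0,0.01,0.12,1],[0,0,0.01,0.12,1],[0,0,0,0.12,1],[0,0,0,0.12,1],[0,0,0,0.12,1],[0,0,0,0.12,1],[0,0,0,0.12,1],[0,0,0,0.12,1],[0,0,0,0.12,1],[0,0,0,0.12,1],[0,0,0,0,1],[0,0,0,0,1]]]'
```

```text
clock: 19.15
tool_pos: [0.5062, 0.1256, 0.1669]
orientation: [-179.9, 0.1, -87.7]
force: [1.2, 1.2, 0.0]
opening: 0.0002
clock: 20.4
tool_pos: [0.5081, 0.1251, 0.1157]
orientation: [-180.0, 0.0, -177.0]
force: [0.2, -0.1, 0.5]
opening: 0.0004
```

```bash
python3 -m handwheel '[[[0,-0.005,0.013,0,1],[0,0,0.013,0,1],[0,0,0,0,1],[0,0,0,0,1]]]'
python3 -m handwheel '[[[0,0,0.0015,0,1],[0,0,0.0015,0,1],[0,0,0,0,1]]]'
```

```text
clock: 20.73
tool_pos: [0.5076, 0.1199, 0.0895]
orientation: [-179.9, -0.1, -177.0]
force: [0.2, -0.2, 1.6]
opening: 0.0003
clock: 20.98
tool_pos: [0.508, 0.1204, 0.0873]
orientation: [180.0, 0.1, -177.1]
force: [-0.1, 0.6, 0.7]
opening: 0.0005
```

```bash
python3 -m handwheel '[[[0,0,0.001,0,1],[0,0,0,0,1],[0,0,0,0,1]]]'
```

```text
clock: 21.23
tool_pos: [0.5081, 0.1204, 0.087]
orientation: [180.0, 0.1, -177.1]
force: [-2.0, -0.4, 7.1]
opening: 0.0006
```

```bash
python3 -m handwheel '[[[0,-0.001,0,0,1],[0,-0.001,0,0,1],[0,-0.001,0,0,1],[0,0,0,0,1],[0,0,0,0,1]]]'
python3 -m handwheel '[[[0,0,-0.02,0,1],[0,0,-0.03,0,1],[0,0,-0.03,0,1],[0,0,0,-0.12,1],[0,0,0,-0.12,1],[0,0,0,-0.12,1],[0,0,0,-0.12,1],[0,0,0,-0.12,1],[0,0,0,-0.12,1],[0,0,0,-0.12,1],[0,0,0,-0.12,1],[0,0,0,-0.12,1],[0,0,0,-0.12,1],[0,0,0,-0.12,1],[0,0,0,-0.12,1],[0,0,0,-0.12,1],[0,0,0,0,1]]]'
python3 -m handwheel '[[[0.006,-0.035,0,0,1],[0.006,-0.035,0,0,1],[0.006,-0.035,0,0,1],[0.006,-0.035,0,0,1],[0.006,-0.035,0,0,1],[0.006,-0.035,0,0,1],[0,0,0,0,1],[0,0,0,0,1],[0,0,0,0,1],[0,0,0,0,1],[0,0,0,0,1]]]'
python3 wr.py w10 290 115 40; python3 wr.py w11;for f in w10 w11; do python3 prof.py pics/$f.png 98 124; done
```

```text
clock: 21.65
tool_pos: [0.5083, 0.1178, 0.0871]
orientation: [179.9, 0.1, -177.1]
force: [-3.7, 1.2, 7.0]
opening: 0.0006
clock: 23.07
tool_pos: [0.5077, 0.1172, 0.1661]
orientation: [-180.0, 0.0, -87.4]
force: [-0.0, 0.3, -0.9]
opening: 0.0003
clock: 23.98
tool_pos: [0.7182, 0.0898, 0.1667]
orientation: [-180.0, 0.0, -87.8]
force: [-0.4, 0.2, 1.7]
opening: 0.0006
[0.71824213 0.08975135 0.16671795] [-1.79955701e+02  1.89095433e-02 -8.77827081e+01] 23.9833
stop_pointer [285.1 109.3] 0.74 [100.7 -48.5]
marker_line [280.2 108.4] 0.9 [104.3 -49.1]
blade_edge [418.2  81.4] 0.77 [ -2.  -67.9]
[0.71862605 0.08974202 0.16664449] [-1.79946633e+02  2.18121093e-02 -8.77526352e+01] 24.1833
stop_pointer [285.  107.5] 0.81 [101.2 -49.8]
marker_line [282.4 106.9] 0.91 [103.2 -50.2]
blade_edge [418.4  80.5] 0.98 [ -1.6 -68.6]
line (G) cols 261-280
[52, 49, 52, 56, 56, 76, 93, 93, 235, 247, 247, 247, 247, 246, 195, 86, 84, 84, 83, 82, 83, 68, 87, 122, 124, 124]
needle (286, 290) [223, 223, 223, 223, 226, 245, 247, 247, 247, 219, 97, 97, 166, 244, 247, 247, 247, 247, 247, 247, 247, 247, 247, 247, 247,
[... 177 characters left out ...]
222, 221, 221, 220, 244, 247, 247, 243, 146, 97, 96, 172, 244, 247, 247, 247, 247, 247, 247, 247, 247, 247, 222, 236, 247]
line (G) cols 261-280
[58, 47, 51, 54, 56, 76, 92, 91, 231, 246, 247, 247, 247, 246, 208, 85, 83, 83, 81, 81, 82, 68, 82, 114, 117, 117]
needle (286, 290) [222, 222, 221, 222, 225, 244, 247, 247, 247, 218, 96, 95, 152, 242, 247, 247, 247, 247, 247, 247, 247, 247, 247, 247, 247, 247]
needle (290, 296) [219, 218, 219, 219, 218, 244, 247, 247, 246, 218, 97, 96, 162, 243, 247, 247, 247, 247, 247, 247, 247, 247, 247, 247, 247, 247]
needle (296, 302) [220, 220, 220, 220, 220, 244, 247, 247, 245, 181, 96, 96, 170, 244, 247, 247, 247, 247, 247, 247, 247, 247, 246, 233, 236, 247]
```

View pics/w10z.png

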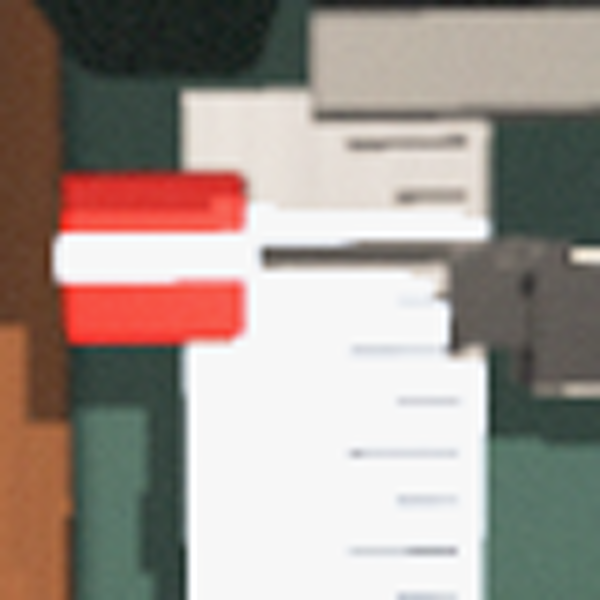

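The pointer needle (zoom row 256) is now level with the middle of the white line (row 257). The arm is hanging free, so I'll hand in.

```bash
python3 - <<'E'
from h import *
from plant import close_job
print(telemetry.get_obs()['force']);S=vision.snapshot('scene');save(S,'end');print(close_job())
E
```

```text
[ 0.6285497   0.16912494 -0.63133845]
the job is handed in; nothing more can be done
None
```

View pics/end.png

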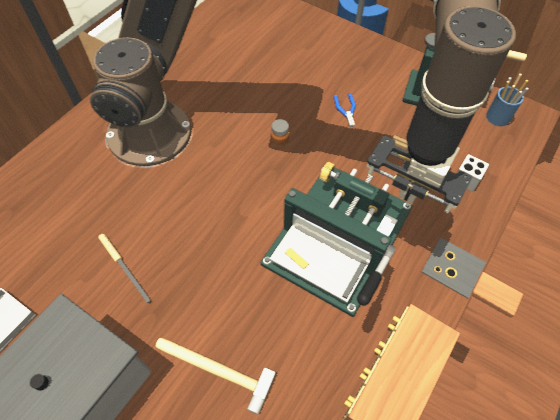

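The stop's pointer now stands level with the middle of the marker's white line, and the job is handed in at about 24 s of the 51 s allowed. With the gripper shut, I laid the fingertips on the wheel's top and rolled it in three strokes towards +y. That ran about 1.5 mm past the line, so I rolled it back 3 mm at the rim.

**Last checks:**
- **Pointer:** the last wrist-camera close-up puts the needle within about 0.2 mm of the line's middle. The networks read it 0.4–0.6 mm to the +y side of the line.
- **Scene:** the arm hung clear at the end, with force readings under 1 N. In the last picture the offcut, pliers, file, hammer and jar look to be where they were. I did not measure their positions. The arm hid the ring clamp in that picture, and I made no separate check of the ring or the marker.

**What disagreed:**
- **Fingertip length:** the closed fingertips touched the wheel with the TCP about 32 mm lower than the stated 17 mm tip length implies.
- **First touch:** because of that, one blind batch of small steps pressed to 43 N before I backed off to about 10 N for the strokes. I believe the press was fingertip on wheel, going by the touch height.
- **Side camera:** it was too coarse for the final setting. It showed 3–4 mm still to go when the pointer was already past the line, so I relied on the wrist camera instead.

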